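Tighten the nut of a plaster mould clamp

ROBOT

A 6-joint arm with a two-finger parallel gripper is mounted at the origin on the work surface. World frame = base frame: x ahead of the robot, y to its left, z up, the work surface at z = 0. Lengths are in m, angles in rad, forces in N, time in s.
With the tool pointing down it reaches from about 0.35 to 0.85 m from the base axis. Payload 8.1 kg.
Tool frame: the origin (TCP) lies midway between the tips of the shut fingers; the grasp point (between the pads) lies robot.grip_depth behind it (robot.grip_depth is the distance from the TCP to the grasp point, in m); z points along the fingers, y is the line along which they close (so a half turn about z gives the same grasp; the last joint's range is limited). The gripper opens to 93 mm and grips with 3 to 60 N. Pads are 15 mm wide; open, the fingers measure 128 mm over their backs; the gripper's body (75 mm by 188 mm) begins 65 mm behind the grasp point.
Start: joints at [-1.377, 0.13, 1.488, -0, 1.523, -0.085], TCP at [0.165, -0.577, 0.219] pointing down, gripper open.
Joint ranges: [-2.96, 2.96], [-0.89, 2.26], [0.02, 2.5], [-1.34, 4.48], [0, 2.73], [-2.66, 2.66]. Speed limits (rad/s): [2.39, 2.39, 2.79, 3.14, 3.14, 3.14].

INTERFACE

Orientations are given as a rotation vector (axis times angle).
In Python, from plant import robot gives the robot as it stands.
- The arm moves only by the tool carry_out, never from a script. Its argument "rows" is a list of rows, each a list of 6 numbers: the shift along the tool's x, y, z in m, then the turn, a rotation vector about the tool's x, y, z in degrees. A call has 1 to 12 rows; each row is the pose to reach, as a shift and turn from the pose commanded when the call began, along the tool's axes at that moment; what a row does not reach only later rows make up. A row lasts 1/8 s, in which the tool goes at most 62.5 mm and 10.7 degrees, less where a joint would pass 70% of its speed; a pose out of reach is approached as far as the arm can. A call with a gripper value outside its range is refused whole. "jaw" is the closure in counts, from 0 (fully open) to 255 (shut), set as the call begins (left out, the last holds). The fingers move at their own pace and stop on an object; "force" is the grip in N (left out, the last holds). Time passes only in rows, so rows that repeat a pose let the fingers close. It gives the time, the measured TCP pose, the force, the opening and the grip force at its end, in the units of the state.
- robot.read_state(): the state, without advancing time (a new reading comes with each control period).
- robot.read_camera(name): name is "scene" or "top" or "wrist"; returns the picture (420x560x3 uint8, red, green, blue); there is no depth.
- robot.camera_model(name): a dict with "fx", "fy", "cx", "cy" (pixels), "dist" ([k1, k2, p1, p2, k3] as OpenCV has them; the pictures are not rectified), "R" (3x3) and "t" (3): a world point X has camera coordinates R X + t; the wrist camera has in their place "mount" (4x4, takes a point from camera to tool coordinates, whose origin is the TCP and whose axes are the flange's). Camera axes: x right, y down, z forward; pixel columns grow to the right and rows downward; lengths in m; the calibration is good to about 2 mm. A picture is of the moment at which its call begins: read the wrist's pose just before it. camera_model takes no time and is no camera call.
- robot.close_job(): hands the job in; it is judged then, once.
Trained networks look in the newest picture that a camera, given by its name, has taken for a name from the list of things; names that differ only in an ending like _2 or _b are one class to them, and where a whole thing is asked for, a point or a joint stands for the part that bears it (a point fixed in the world has none). Each returns a list of dicts, best first, with "conf" (0 to 1); they miss things now and then, are a little off and sometimes report something else, mostly with a low value. They report only what shows in the picture. A call takes as long as a camera call. They do not tell look-alikes from the thing itself.
- robot.outline_of(camera, target): "pixels" (420x560 bool, what is visible of it) and "pixel" ([column, row] in pixels, amid what is visible of it).
The state is a dict: "t": time; "q": joint angles; "dq": joint speeds; "joint_torque": joint torques, N m; "tool_pos": TCP position; "orientation": TCP orientation; "force": force on the tool from outside, world axes, zero at the start; "wrist_torque": the same for the moment, N m; "opening": finger opening in m; "gripper_force": force on a finger pad.
Only numpy, scipy, OpenCV 4.12 (cv2) and the standard library are available. Lean on these libraries where they do the work, as an engineer would, in place of code of your own. Each camera call takes 0.05 s, during which the arm holds its last target. There are 200 camera calls.

TASK

The plaster mould on the bench is clamped by one large nut that is still loose. Run the nut down with the fingers, clockwise, until it is hand-tight (its white stripe at the short mark), then tighten it with the spanner until the stripe stands at the long mark. Lift the spanner off and lay it flat on the bench, clear of the clamp, and leave the bowl, jar and cutter where they stand.

Things in the scene. Friction and masses are not known exactly. Their poses are not given: they have to be found in the camera images.
- clamp: Mould clamp, fixed. Origin under its centre, z up. Round one vertical axis: board 150 (x) x 120 (y) x 16 mm, white plaster mould 130 x 100 mm up to z = 90 mm, round aluminium plate, 96 mm diameter, top at z = 98 mm, washer 51 mm wide, 3 mm thick, the nut, and a 19 mm stud ending at z = 130 mm.
- short_mark (a point): Middle of the short dark mark on the plate, 33.5 mm from the axis, on the clamp's +x side; the mark is 9 mm long. Hand-tight: stripe here.
- long_mark (a point): Middle of the long dark mark on the plate (18 mm long), 38 mm from the axis, 0.6 rad clockwise (from above) of the short mark. Fully tightened: stripe here.
- nut: Dark steel hex nut, captive on the stud, 36 mm across flats. Origin on its vertical axis, at its underside (101 mm above the bench). Hex 20 mm high, then a 4 mm chamfer to 31 mm diameter at the top. Its +x axis points through the corner with the white stripe; flats face +-y and every 60 degrees. It only turns (no rise); tightening is clockwise from above.
- run (a joint): Free turn of the nut, rad, growing as it is tightened (clockwise from above). Starts at 0.1 to 0.8, stops at 1.5: hand-tight, stripe at the short mark. Drag only 0.1 N m both ways, also later, so take fingers and spanner off without turning the nut back.
- stiff (a joint): Tightening past hand-tight, rad (clockwise), 0 at the start, at most 1.2. With run at its stop, nut and washer turn on together against a steady 0.45 N m and stay where left; at 0.6 the stripe is at the long mark. This part is for the spanner, not the fingers. The nut's total turn is run + stiff.
- spanner: Loose open-ended spanner, 0.4 kg, 250 mm long, flat on the bench. Origin under the middle of the grip, near its centre of mass; z up, +x to the jaw. Black rubber grip 24 mm wide, 14 mm thick, x = -120 to 60 mm. Steel head 12 mm thick (z = 0 to 12), 63 mm wide; jaw back wall at x = 87.5, tips at 129.5 mm.
- jaw (a point): Where the nut's axis belongs in the spanner: 110 mm along its +x from its origin, at its underside. Jaw 38.5 mm between faces, open to +x, up and down: lower it over the nut with +x along a line through two opposite nut corners (any of 6), underside about 4 mm above the nut's. About 0.13 rad of play before it bites. Grip firmly; let go, it tips off the nut.
- bowl: Bystander: terracotta bowl, 116 mm diameter, 62 mm high, loose; origin under its centre.
- jar: Bystander: glass jar with a white lid, 64 mm diameter, 80 mm high, loose; origin under its centre.
- cutter: Bystander: white plastic ring cutter, 90 mm outer diameter, 14 mm high, loose; origin under its centre.
Things that resemble listed ones, but are neither listed nor needed, are in the scene too. What is shaped like the clamp but orange is not meant.

How it is judged:
On the way, in this order (a step that is already met when the one before it is completed fails the run):
1. the nut is run down to hand-tight by the fingers (within 0.12 rad of its stop, fingers on the nut) (value of joint run above 1.38 rad and contact force between the fingers and nut above 0.5 N), for 0.05 s.
2. the nut is tightened at least 0.42 rad beyond hand-tight with the spanner bearing on it (value of joint stiff above 0.42 rad and contact force between spanner and nut above 1 N), for 0.05 s.
At the end, for the whole second after the job is handed in: The nut is hand-tight (run above 1.36 rad) and tightened 0.42 to 0.8 rad further (long mark at 0.6); the spanner lies still and flat (within 0.12 rad) on the bench, not touching the clamp; bowl, jar and cutter are within 30 mm of where they stood (value of joint run above 1.36 rad and value of joint stiff between 0.42 and 0.8 rad and height (world z) of spanner below 0.012 m and angle between spanner's own z axis and vertical below 0.12 rad and linear speed of spanner below 0.02 m/s and contact force between spanner and clamp below 0.1 N and distance of each of bowl, jar, cutter from where it was at the start of the episode below 0.03 m).
It fails at once if the fingers take the nut more than 0.2 rad past hand-tight (value of joint stiff above 0.2 rad and contact force between the fingers and nut above 1 N).
It fails at once if a bystander is shifted by more than 30 mm (distance of any of bowl, jar, cutter from where it was at the start of the episode above 0.03 m).
It also fails if it takes over 72 s, if anything falls off the work surface, if the arm or the gripper's body presses on something with over 40 N, if the wrist force passes 120 N, or if a joint passes its speed limit or range.

## Working session

There is one attempt and no reset: what is moved stays moved. The work goes in short steps, Python scripts to look and compute and a tool call to move; the robot and the scene stay as the last step left them, time stands still between calls to the robot, and variables do not carry over. Pictures are saved under pics/ and viewed, at most 10 in all, crops included, and the job is handed in when it is done.

Besides the shell and the picture viewer there is one more tool, called as name(argument=value, ...) on one line, values as JSON. carry_out: Moves the arm, as the interface text tells. Its arguments: {"type":"object","properties":{"rows":{"type":"array"},"jaw":{"type":"number"},"force":{"type":"number"}},"required":["rows"]}

```bash
mkdir -p pics; ls; python3 - <<'E'
from plant import robot
import cv2,numpy as np
print(robot.grip_depth); s=robot.read_state(); print(s)
ims=[]
for c in("scene","top"):
    im=robot.read_camera(c); cv2.imwrite(f'pics/{c}0.png',cv2.cvtColor(im,cv2.COLOR_RGB2BGR))
    m=robot.camera_model(c);print(c,m)
    for t in("clamp","nut","spanner","bowl","jar","cutter"):
        try:
            for d in robot.outline_of(c,t): print(c,t,round(d['conf'],2),d['pixel'],d['pixels'].sum())
        except Exception as e: print(c,t,e)
print(robot.camera_model("wrist"))
E
```

```text
pics
0.0188
{'t': 0.0, 'q': array([-1.37737895e+00,  1.31143042e-01,  1.48926938e+00, -3.81546717e-05,
        1.52296378e+00, -8.53864418e-02]), 'dq': array([-6.52330531e-04,  1.02934904e-04,  1.44190827e-03, -6.57005687e-05,
        1.97560929e-03,  2.45154935e-04]), 'joint_torque': array([-2.01427043e-03, -5.59844041e+01, -4.91760314e+01,  7.67115480e-02,
        3.52184486e-02, -1.69374184e-04]), 'tool_pos': array([ 0.16503211, -0.57628137,  0.21760369]), 'orientation': array([-3.10935490e+00, -4.36282686e-01,  2.10910695e-04]), 'force': array([-0.4275816 ,  0.32689137,  0.77650957]), 'wrist_torque': array([-0.0351152 , -0.0548842 , -0.01294201]), 'gripper_force': 0.0, 'opening': 0.09284998847752934}
scene {'fx': 472.3852449019756, 'fy': 472.3852449019756, 'cx': 272.7112143234401, 'cy': 212.19326745827138, 'dist': array([-0.0688118,  0.       ,  0.       ,  0.       ,  0.       ]), 'R': array([[ 0.19513956,  0.98065614, -0.01529965],
       [ 0.72840844, -0.1553559 , -0.66729731],
       [-0.65676609,  0.11907171, -0.74463429]]), 't': array([-0.10627091, -0.31422863,  1.37952678]
[... 960 characters left out ...]
panner 0.65 [371.0, 206.3] 1428
top bowl 0.84 [159.4, 125.5] 1856
top jar 0.8 [286.3, 122.7] 845
top jar 0.74 [368.2, 208.7] 1362
top cutter 0.73 [376.3, 135.0] 540
{'fx': 377.6468388623046, 'fy': 377.6468388623046, 'cx': 281.40082689574876, 'cy': 213.88135836838845, 'dist': array([-0.04713857,  0.        ,  0.        ,  0.        ,  0.        ]), 'mount': array([[ 1.73625597e-05, -9.63073367e-01, -2.69239093e-01,
         7.42237960e-02],
       [ 9.99999965e-01,  8.80756128e-05, -2.50560635e-04,
         2.09007074e-04],
       [ 2.65021672e-04, -2.69239079e-01,  9.63073335e-01,
        -1.65643686e-01],
       [ 0.00000000e+00,  0.00000000e+00,  0.00000000e+00,
         1.00000000e+00]])}
```

View pics/top0.png

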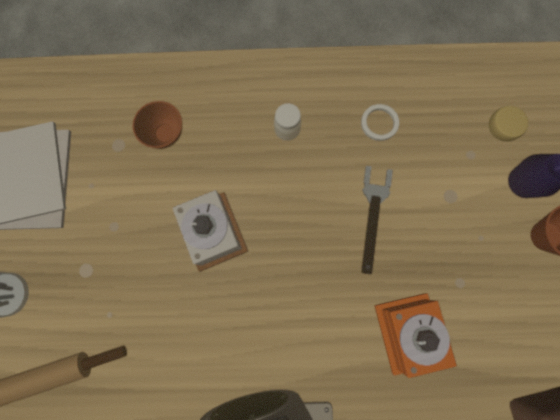

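View pics/scene0.png

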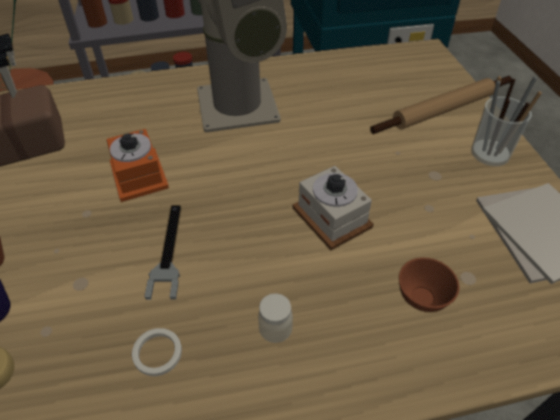

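The top view shows the white clamp with its nut at about (205,226) and the decoy orange clamp at (426,338). The spanner lies at (371,225) with its jaw toward the cutter at (380,122). The scene view matches: clamp nut (336,183), spanner (166,255).

```bash
cat > h.py <<'E'
from plant import robot
import cv2,numpy as np
from scipy.spatial.transform import Rotation as Ro
def cam(c):
    m=robot.camera_model(c)
    K=np.array([[m['fx'],0,m['cx']],[0,m['fy'],m['cy']],[0,0,1]])
    if c=='wrist':
        s=robot.read_state(); T=np.eye(4);T[:3,:3]=Ro.from_rotvec(s['orientation']).as_matrix();T[:3,3]=s['tool_pos']
        W=np.linalg.inv(T@m['mount']);R,t=W[:3,:3],W[:3,3]
    else: R,t=m['R'],m['t']
    return K,m['dist'],R,t
def plane(C,px,z):
    K,d,R,t=C
    n=cv2.undistortPoints(np.array(px,float).reshape(-1,1,2),K,d).reshape(-1,2)
    r=np.c_[n,np.ones(len(n))]@R; o=-R.T@t
    return o+r*((z-o[2])/r[:,2])[:,None]
def proj(C,X):
    K,d,R,t=C
    return cv2.projectPoints(np.array(X,float).reshape(-1,1,3),cv2.Rodrigues(R)[0],t,K,d)[0].reshape(-1,2)
def save(im,n): cv2.imwrite('pics/'+n,cv2.cvtColor(im,cv2.COLOR_RGB2BGR))
E
python3 - <<'E'
from h import *
for c,n in(("top",(205,226)),("scene",(336,183))):
    C=cam(c); robot.read_camera(c)
    print(c,'nut',plane(C,[n],.12)[0].round(4))
    for d in robot.outline_of(c,"nut")[:2]: print('  net',plane(C,[d['pixel']],.115)[0].round(4))
    for d in robot.outline_of(c,"spanner")[:1]:
        v,u=np.nonzero(d['pixels']);P=plane(C,np.c_[u,v],.012)[:,:2]
        r=cv2.minAreaRect(P.astype(np.float32)*1000);print(' span',r, cv2.boxPoints(r).round(0).tolist())
    for o,z in(("bowl",.03),("jar",.04),("cutter",.01)):
        for d in robot.outline_of(c,o)[:1]: print('  ',o,plane(C,[d['pixel']],z)[0].round(3))
C=cam("top");print('grip end/head px', plane(C,[(367,271),(375,196),(368,169),(389,171)],.01).round(4))
im=robot.read_camera("top");print('marks',)
save(cv2.resize(im[185:275,165:255],None,fx=6,fy=6,interpolation=cv2.INTER_CUBIC),'clampcrop.png')
E
```

```text
top nut [0.4769 0.1409 0.12  ]
  net [0.4755 0.1385 0.115 ]
  net [ 0.248  -0.2731  0.115 ]
 span ((498.7237243652344, -222.14974975585938), (65.84467315673828, 250.506591796875), 79.97850799560547) [[370.0, -233.0], [616.0, -276.0], [628.0, -212.0], [381.0, -168.0]]
   bowl [0.733 0.271 0.03 ]
   jar [ 0.714 -0.035  0.04 ]
   cutter [ 0.759 -0.266  0.01 ]
scene nut [0.489  0.1479 0.12  ]
  net [0.4833 0.1468 0.115 ]
  net [ 0.2548 -0.2865  0.115 ]
 span ((502.28607177734375, -219.27914428710938), (67.15866088867188, 253.8148193359375), 78.09915161132812) [[371.0, -226.0], [620.0, -278.0], [633.0, -213.0], [385.0, -160.0]]
   bowl [0.711 0.278 0.03 ]
   jar [ 0.73 -0.03  0.04]
   cutter [ 0.716 -0.272  0.01 ]
grip end/head px [[ 0.3809 -0.2004  0.01  ]
 [ 0.5517 -0.2307  0.01  ]
 [ 0.6169 -0.2191  0.01  ]
 [ 0.6106 -0.268   0.01  ]]
marks
```

View pics/clampcrop.png

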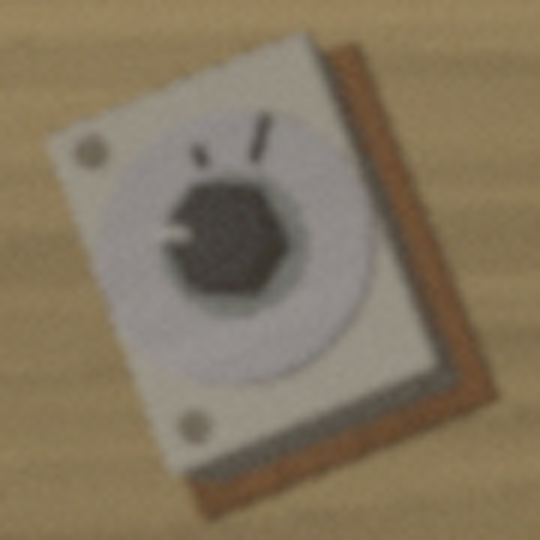

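The crop shows the stripe at left (175,237), the short mark at (200,155) and the long mark at (262,138). That puts the clamp yaw near 21°, and the nut needs about 1.2 rad. Next I'll go above the nut.

```bash
cat >> h.py <<'E'
def rows_to(pos,yaw,tool=None):
    """shift (mm) and rotvec (deg) in current tool axes to a tool-down pose with tool x at yaw (deg)"""
    s=robot.read_state();R=Ro.from_rotvec(s['orientation']).as_matrix()
    c,n=np.cos(np.radians(yaw)),np.sin(np.radians(yaw))
    G=np.array([[c,n,0],[n,-c,0],[0,0,-1]])
    cur=np.degrees(np.arctan2(R[1,0],R[0,0]))
    print('t',round(s['t'],2),'pos',s['tool_pos'].round(4),'yaw',cur.round(2),'tilt',np.degrees(np.arccos(-R[2,2])).round(2),'F',s['force'].round(1),'M',s['wrist_torque'].round(2),'open',round(s['opening'],4))
    print(' shift mm',(R.T@(np.array(pos)-s['tool_pos'])*1000).round(1),'turn',Ro.from_matrix(R.T@G).as_rotvec(degrees=True).round(2))
E
python3 -c "
from h import *
rows_to([.48,.144,.25],88)"
```

```text
t 1.35 pos [ 0.1651 -0.5768  0.2186] yaw 15.97 tilt 0.0 F [-0.1  0.3 -0.7] M [ 0.01 -0.04 -0.01] open 0.0931
 shift mm [ 501.1 -606.4  -31.4] turn [ -0.    -0.   -72.03]
```

carry_out(rows=[[0.501,-0.606,-0.031,0,0,-72],[0.501,-0.606,-0.031,0,0,-72],[0.501,-0.606,-0.031,0,0,-72],[0.501,-0.606,-0.031,0,0,-72],[0.501,-0.606,-0.031,0,0,-72],[0.501,-0.606,-0.031,0,0,-72],[0.501,-0.606,-0.031,0,0,-72],[0.501,-0.606,-0.031,0,0,-72],[0.501,-0.606,-0.031,0,0,-72],[0.501,-0.606,-0.031,0,0,-72],[0.501,-0.606,-0.031,0,0,-72],[0.501,-0.606,-0.031,0,0,-72]], jaw=0)

```text
t: 2.85
tool_pos: [0.4659, 0.1121, 0.2487]
orientation: [2.259, 2.182, 0.001]
force: [1.3, -1.0, 0.7]
opening: 0.0926
gripper_force: 0.0
```

carry_out(rows=[[0,0,0,0,0,0],[0,0,0,0,0,0]])

```text
t: 3.1
tool_pos: [0.465, 0.1097, 0.248]
orientation: [-2.259, -2.183, 0.001]
force: [-0.5, -0.3, -0.6]
opening: 0.0926
gripper_force: 0.0
```

```bash
python3 - <<'E'
from h import *
rows_to([.48,.144,.25],88)
C=cam('wrist');im=robot.read_camera('wrist');save(im,'w1.png')
for d in robot.outline_of('wrist','nut'): print(d['conf'],d['pixel'],d['pixels'].sum(),plane(C,[d['pixel']],.115))
print(proj(C,[[.48,.144,.125]]))
E
```

```text
t 3.1 pos [0.465  0.1097 0.248 ] yaw 88.04 tilt 0.05 F [-0.5 -0.3 -0.6] M [-0.05 -0.15  0.02] open 0.0926
 shift mm [34.7 13.8 -2. ] turn [-0.04  0.03  0.04]
0.92 [300.3, 144.5] 1426 [[0.48086266 0.15647887 0.115     ]]
0.74 [233.3, 412.2] 407 [[ 0.41025404 -0.09895996  0.115     ]]
0.59 [303.3, 147.2] 1342 [[0.48316649 0.15430623 0.115     ]]
[[300.1242217  162.19455373]]
```

View pics/w1.png

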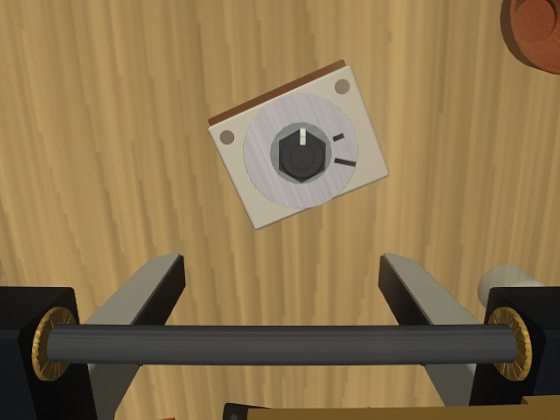

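The wrist view shows the stud top at about (302,156), the plate centred near (300,151), the stripe at (303,136), the short mark at (338,137) and the long mark at (345,161).

```bash
python3 - <<'E'
from h import *
C=cam('wrist')
p=plane(C,[(300.5,150.5),(338,137),(345,161)],.098)
print('plate',p[0]);
a=lambda v:np.degrees(np.arctan2(v[1],v[0]))
st=plane(C,[(302,156)],.13)[0];print('stud',st)
for c in(p[0],st): print('short',a(p[1]-c),np.hypot(*(p[1]-c)[:2]),'long',a(p[2]-c),np.hypot(*(p[2]-c)[:2]))
q=plane(C,[(303,129)],.121)[0];print('stripe',a(q-st),a(q-p[0]))
im=robot.read_camera('wrist')
m=max(robot.outline_of('wrist','nut'),key=lambda d:d['conf'])['pixels'].astype(np.uint8)
c=max(cv2.findContours(m,0,2)[0],key=cv2.contourArea);P=plane(C,c.reshape(-1,2),.119)
print('circ',cv2.minEnclosingCircle((P[:,:2]*1000).astype(np.float32)))
ctr=P[:,:2].min(0)/2+P[:,:2].max(0)/2;
# hexagon orientation by 6th harmonic
v=P[:,:2]-ctr;th=np.arctan2(v[:,1],v[:,0]);r=np.hypot(*v.T);o=np.argsort(th);
w=np.interp(np.linspace(-np.pi,np.pi,360),th[o],r[o],period=2*np.pi);f=np.sum(w*np.exp(-6j*np.linspace(-np.pi,np.pi,360)))
print('hexcorner mod60',-np.degrees(np.angle(f))/6)
rows_to([.4805,.147,.16],88)
E
```

```text
plate [0.48195836 0.14896235 0.098     ]
stud [0.48155438 0.14824932 0.13      ]
short 17.763814804847947 0.03271427971405125 long -15.154635234087817 0.038380244434063016
short 18.719529406116425 0.03332117377495147 long -13.975966146704824 0.03859193528445091
stripe 85.08102798557947 86.12845544409437
circ ((481.49072265625, 148.91041564941406), 20.911176681518555)
hexcorner mod60 28.518834775808596
t 3.3 pos [0.4652 0.1086 0.2484] yaw 87.85 tilt 0.03 F [ 0.8  0.1 -0.8] M [-0.06 -0.09 -0.01] open 0.0927
 shift mm [39.  13.8 88.4] turn [ 0.03  0.01 -0.15]
```

carry_out(rows=[[0.0405,0.0148,0.04,0,0,1],[0.0405,0.0148,0.08,0,0,1],[0.0405,0.0148,0.12,0,0,1],[0.0405,0.0148,0.142,0,0,1],[0.0405,0.0148,0.142,0,0,1]])

```text
t: 3.92
tool_pos: [0.4799, 0.1485, 0.1044]
orientation: [-2.28, -2.159, 0.005]
force: [0.1, 0.2, 1.1]
opening: 0.0931
gripper_force: 0.0
```

carry_out(rows=[[0,0,0,0,0,0],[0,0,0,0,0,0],[0,0,0,0,0,0],[0,0,0,0,0,0],[0,0,0,0,0,0],[0,0,0,0,0,0]], jaw=255, force=12)

```text
t: 4.68
tool_pos: [0.4814, 0.1498, 0.1062]
orientation: [2.279, 2.162, -0.0]
force: [0.4, -0.6, -1.3]
opening: 0.0376
gripper_force: 0.0
```

```bash
python3 - <<'E'
from h import *
rows_to([.4815,.1486,.105],87)
E
```

```text
t 4.67 pos [0.4814 0.1498 0.1062] yaw 86.98 tilt 0.01 F [ 0.4 -0.6 -1.3] M [-0.05 -0.09  0.01] open 0.0376
 shift mm [-1.2  0.1  1.2] turn [-0.    0.   -0.02]
```

carry_out(rows=[[-0.001,0,0.0005,0,0,0],[-0.001,0,0.0005,0,0,0],[-0.001,0,0.0005,0,0,0]])

```text
t: 5.05
tool_pos: [0.4819, 0.1497, 0.1062]
orientation: [-2.279, -2.162, -0.003]
force: [1.3, 4.7, 2.1]
opening: 0.0357
gripper_force: 12.0
```

```bash
python3 - <<'E'
from h import *
rows_to([.4815,.1486,.105],87); s=robot.read_state();print(s['gripper_force'])
E
```

```text
t 5.05 pos [0.4819 0.1497 0.1062] yaw 86.99 tilt 0.12 F [1.3 4.7 2.1] M [ 0.78 -0.18  0.1 ] open 0.0357
 shift mm [-1.1 -0.4  1.2] turn [ 0.07 -0.1  -0.01]
11.992785695765633
```

carry_out(rows=[[0,0,0,0,0,8],[0,0,0,0,0,16],[0,0,0,0,0,24],[0,0,0,0,0,32],[0,0,0,0,0,40],[0,0,0,0,0,48],[0,0,0,0,0,56],[0,0,0,0,0,62],[0,0,0,0,0,62]])

```text
t: 6.18
tool_pos: [0.483, 0.149, 0.1062]
orientation: [3.068, 0.676, 0.005]
force: [7.2, 1.6, -3.1]
opening: 0.0355
gripper_force: 12.0
```

```bash
python3 - <<'E'
from h import *
rows_to([.4815,.1486,.105],19)
E
```

```text
t 6.17 pos [0.483  0.149  0.1062] yaw 24.87 tilt 0.2 F [ 7.2  1.6 -3.1] M [ 0.42 -1.14 -0.17] open 0.0355
 shift mm [-1.5 -0.2  1.2] turn [ 0.04 -0.19  5.87]
```

carry_out(rows=[[0,0,0,0,0,2],[0,0,0,0,0,4],[0,0,0,0,0,4]])

```text
t: 6.55
tool_pos: [0.483, 0.1489, 0.1062]
orientation: [3.089, 0.571, 0.005]
force: [7.0, 1.1, -2.2]
opening: 0.0359
gripper_force: 12.0
```

```bash
python3 -c "
from h import *
rows_to([.4815,.1486,.105],19)"
```

```text
t 6.55 pos [0.483  0.1489 0.1062] yaw 20.93 tilt 0.2 F [ 7.   1.1 -2.2] M [ 0.38 -1.19 -0.02] open 0.0359
 shift mm [-1.5 -0.2  1.2] turn [ 0.04 -0.19  1.93]
```

carry_out(rows=[[0,0,0,0,0,1],[0,0,0,0,0,2],[0,0,0,0,0,2]])

```text
t: 6.92
tool_pos: [0.4828, 0.1488, 0.1063]
orientation: [3.098, 0.518, 0.005]
force: [5.0, 1.0, -1.3]
opening: 0.036
gripper_force: 12.2
```

```bash
python3 -c "
from h import *
rows_to([.4815,.1486,.105],19)"
```

```text
t 6.92 pos [0.4828 0.1488 0.1063] yaw 18.98 tilt 0.17 F [ 5.   1.  -1.3] M [ 0.18 -0.96  0.38] open 0.036
 shift mm [-1.3 -0.2  1.3] turn [ 0.05 -0.16 -0.02]
```

Torque jumped to 0.38 N m at yaw 19°, so the nut is at its stop. Releasing, then on to the spanner.

carry_out(rows=[[0,0,0,0,0,0],[0,0,0,0,0,0],[0,0,-0.03,0,0,0],[0,0,-0.08,0,0,0],[0,0,-0.12,0,0,0],[0,0,-0.12,0,0,0]], jaw=0)

```text
t: 7.68
tool_pos: [0.4834, 0.1492, 0.2298]
orientation: [-3.098, -0.518, -0.01]
force: [-0.5, -0.2, -0.3]
opening: 0.0907
gripper_force: 0.0
```

```bash
python3 -c "
from h import *
rows_to([.496,-.2205,.20],-11)"
```

```text
t 7.67 pos [0.4834 0.1492 0.2298] yaw 18.97 tilt 0.38 F [-0.5 -0.2 -0.3] M [0.06 0.02 0.03] open 0.0907
 shift mm [-108.5  353.7   29.4] turn [-0.05 -0.38 29.97]
```

carry_out(rows=[[-0.1085,0.354,0.029,0,0,30],[-0.1085,0.354,0.029,0,0,30],[-0.1085,0.354,0.029,0,0,30],[-0.1085,0.354,0.029,0,0,30],[-0.1085,0.354,0.029,0,0,30],[-0.1085,0.354,0.029,0,0,30],[-0.1085,0.354,0.029,0,0,30],[-0.1085,0.354,0.029,0,0,30],[-0.1085,0.354,0.029,0,0,30]])

```text
t: 8.8
tool_pos: [0.4939, -0.2198, 0.1963]
orientation: [-3.127, 0.299, 0.001]
force: [0.2, -0.1, 0.2]
opening: 0.093
gripper_force: 0.0
```

```bash
python3 - <<'E'
from h import *
rows_to([.496,-.2205,.20],-11)
C=cam('wrist');im=robot.read_camera('wrist');save(im,'w2.png')
for d in robot.outline_of('wrist','spanner'):
    v,u=np.nonzero(d['pixels']);P=plane(C,np.c_[u,v],.010)[:,:2]
    r=cv2.minAreaRect(P.astype(np.float32)*1000);print(d['conf'],len(u),r,cv2.boxPoints(r).round(0).tolist())
E
```

```text
t 8.8 pos [ 0.4939 -0.2198  0.1963] yaw -10.94 tilt 0.05 F [ 0.2 -0.1  0.2] M [ 0.08  0.02 -0.01] open 0.093
 shift mm [ 2.2  0.3 -3.7] turn [-0.03  0.03  0.06]
0.69 8146 ((498.75213623046875, -222.45733642578125), (63.21025848388672, 248.8733367919922), 79.016845703125) [[371.0, -230.0], [615.0, -277.0], [627.0, -215.0], [383.0, -168.0]]
```

View pics/w2.png

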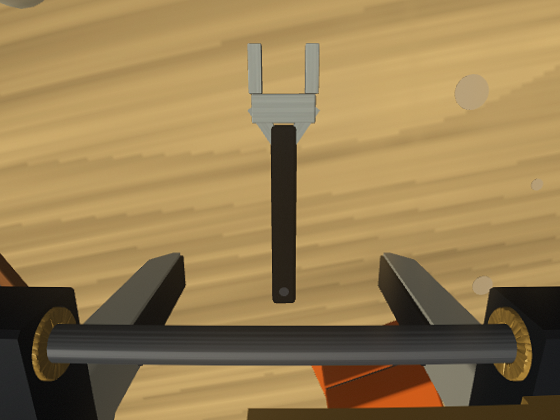

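The spanner shows centred at column 284: jaw at rows 43–95, grip at rows 125–302, yaw −11°. Its origin is about (0.494, −0.2215). Descending to grip.

carry_out(rows=[[0.0005,0.0018,0.05,0,0,0],[0.0005,0.0018,0.1,0,0,0],[0.0005,0.0018,0.15,0,0,0],[0.0005,0.0018,0.18,0,0,0],[0.0005,0.0018,0.191,0,0,0],[0.0005,0.0018,0.191,0,0,0]])

```text
t: 9.65
tool_pos: [0.4942, -0.2226, 0.0059]
orientation: [-3.127, 0.301, 0.001]
force: [0.8, -0.1, 0.2]
opening: 0.0931
gripper_force: 0.0
```

carry_out(rows=[[0,0,0,0,0,0],[0,0,0,0,0,0],[0,0,0,0,0,0],[0,0,0,0,0,0],[0,0,0,0,0,0],[0,0,0,0,0,0],[0,0,0,0,0,0],[0,0,0,0,0,0],[0,0,0,0,0,0],[0,0,0,0,0,0]], jaw=255, force=60)

```text
t: 10.9
tool_pos: [0.4941, -0.2229, 0.0056]
orientation: [-3.127, 0.302, 0.0]
force: [1.5, 2.5, 0.6]
opening: 0.0233
gripper_force: 60.0
```

```bash
python3 -c "
from h import *
rows_to([.496,-.2205,.20],-11);print(robot.read_state()['gripper_force'])"
```

```text
t 10.9 pos [ 0.4941 -0.2229  0.0056] yaw -11.02 tilt 0.01 F [1.5 2.5 0.6] M [ 0.26 -0.06  0.08] open 0.0233
 shift mm [   1.4   -2.8 -194.4] turn [-0.01  0.01 -0.02]
59.99755561351776
```

carry_out(rows=[[0,0,-0.02,0,0,0],[0,0,-0.06,0,0,0],[0,0,-0.11,0,0,0],[0,0,-0.16,0,0,0],[0,0,-0.184,0,0,0],[0,0,-0.184,0,0,0]])

```text
t: 11.65
tool_pos: [0.4952, -0.2239, 0.1917]
orientation: [3.125, -0.302, 0.006]
force: [-0.2, -0.1, -4.8]
opening: 0.0233
gripper_force: 60.0
```

```bash
python3 -c "
from h import *
rows_to([.3783,.113,.19],19)"
```

```text
t 11.65 pos [ 0.4952 -0.2239  0.1917] yaw -11.03 tilt 0.23 F [-0.2 -0.1 -4.8] M [ 0.01  0.03 -0.01] open 0.0233
 shift mm [-179.2 -308.3    0.6] turn [  0.14  -0.19 -30.03]
```

carry_out(rows=[[-0.025,-0.043,0,0,0,-4],[-0.055,-0.095,0,0,0,-10],[-0.085,-0.147,0,0,0,-16],[-0.115,-0.199,0,0,0,-22],[-0.145,-0.251,0,0,0,-27],[-0.165,-0.284,0,0,0,-30],[-0.177,-0.305,0,0,0,-30],[-0.179,-0.308,0,0,0,-30],[-0.179,-0.308,0,0,0,-30],[-0.179,-0.308,0,0,0,-30]])

```text
t: 12.9
tool_pos: [0.3773, 0.1126, 0.1891]
orientation: [3.099, 0.516, -0.002]
force: [0.2, -1.1, -3.2]
opening: 0.0233
gripper_force: 60.0
```

```bash
python3 - <<'E'
from h import *
rows_to([.3783,.113,.19],19)
s=robot.read_state();C=cam('wrist');im=robot.read_camera('wrist');save(im,'w3.png')
R=Ro.from_rotvec(s['orientation']).as_matrix()
for n in('nut','spanner'):
  for d in robot.outline_of('wrist',n):
    v,u=np.nonzero(d['pixels']);z=.121 if n=='nut' else s['tool_pos'][2]+.006
    P=(plane(C,np.c_[u,v],z)-s['tool_pos'])@R*1000
    print(n,d['conf'],len(u),d['pixel'],'tool xy ext',P.min(0).round(1),P.max(0).round(1))
print('nut proj',proj(C,[[.4823,.1488,.13]]))
E
```

```text
t 12.9 pos [0.3773 0.1126 0.1891] yaw 18.91 tilt 0.06 F [ 0.2 -1.1 -3.2] M [-0.05 -0.02  0.01] open 0.0233
 shift mm [ 1.1 -0.  -0.9] turn [ 0.01  0.06 -0.09]
nut 0.75 2656 [267.8, 55.4] tool xy ext [ 93.4 -18.4  67.9] [130.6  18.5  68. ]
spanner 0.75 26722 [279.6, 133.2] tool xy ext [-74.7 -31.6  -6.1] [115.   31.2  -5.9]
nut proj [[280.7548497   39.98933255]]
```

View pics/w3.png

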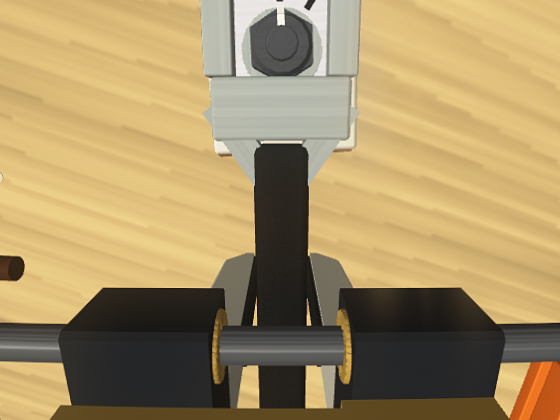

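The view shows the stud at (282,41) with the stripe pointing straight along the spanner. The jaw's inner faces are at columns 236 and 326 (mid 281), and its back wall is at row 77. Laterally it fits, so next I'll check the distance along x.

```bash
python3 - <<'E'
from h import *
s=robot.read_state();C=cam('wrist');R=Ro.from_rotvec(s['orientation']).as_matrix()
f=lambda p,z:((plane(C,p,z)-s['tool_pos'])@R*1000).round(1)
print('wall,sides',f([(281,77),(236,60),(326,60),(281,146)],s['tool_pos'][2]+.0064))
print('wall if bottom edge',f([(281,77)],s['tool_pos'][2]-.0056))
print('stud',f([(282,41)],.13),'nut est',((np.array([.4823,.1488,.13])-s['tool_pos'])@R*1000).round(1))
rows_to([.3783,.113,.1106],19)
E
```

```text
wall,sides [[ 86.5  -0.   -6.4]
 [ 93.  -17.8  -6.4]
 [ 93.   17.8  -6.4]
 [ 59.1  -0.   -6.4]]
wall if bottom edge [[87.5 -0.   5.6]]
stud [[110.7   0.5  59.5]] nut est [ 1.108e+02 -1.000e-01  5.950e+01]
t 13.05 pos [0.3775 0.1128 0.1895] yaw 18.9 tilt 0.02 F [ 0.6  0.1 -4.7] M [-0.03  0.03 -0.03] open 0.023
 shift mm [ 0.8  0.1 78.9] turn [ 0.    0.02 -0.1 ]
```

carry_out(rows=[[0.001,0,0.02,0,0,0],[0.001,0,0.04,0,0,0],[0.001,0,0.055,0,0,0],[0.001,0,0.065,0,0,0],[0.001,0,0.065,0,0,0]])

```text
t: 13.68
tool_pos: [0.3778, 0.1135, 0.1241]
orientation: [3.099, 0.517, -0.002]
force: [-0.4, -0.9, -4.0]
opening: 0.0235
gripper_force: 60.0
```

```bash
python3 -c "
from h import *
rows_to([.3783,.113,.1106],19)"
```

```text
t 13.68 pos [0.3778 0.1135 0.1241] yaw 18.96 tilt 0.07 F [-0.4 -0.9 -4. ] M [-0.15  0.01 -0.04] open 0.0235
 shift mm [ 0.3  0.7 13.5] turn [-0.    0.07 -0.04]
```

carry_out(rows=[[0,0,0.006,0,0,0],[0,0,0.012,0,0,0],[0,0,0.013,0,0,0],[0,0,0.013,0,0,0]])

```text
t: 14.18
tool_pos: [0.3782, 0.1137, 0.1117]
orientation: [3.099, 0.518, -0.0]
force: [-0.1, -1.0, -3.1]
opening: 0.0233
gripper_force: 60.0
```

```bash
python3 - <<'E'
from h import *
rows_to([.3783,.113,.1106],19)
s=robot.read_state();n=np.array([.4823,.1488]);p=s['tool_pos'][:2]
R=Ro.from_rotvec(s['orientation']).as_matrix()
d=(n-p)@R[:2,:2];print('nut in tool',d)
# rows: tool rotates about nut axis by a (cw +)
for L in (.110,):
  for a in range(4,49,4):
    t=np.radians(a); 
    print(a,round((L*(1-np.cos(t)))*1000,1),round(-L*np.sin(t)*1000,1))
E
```

```text
t 14.18 pos [0.3782 0.1137 0.1117] yaw 18.97 tilt 0.01 F [-0.1 -1.  -3.1] M [-0.23  0.03 -0.1 ] open 0.0233
 shift mm [-0.1  0.7  1.1] turn [ 0.    0.01 -0.03]
nut in tool [0.10984713 0.00069919]
4 0.3 -7.7
8 1.1 -15.3
12 2.4 -22.9
16 4.3 -30.3
20 6.6 -37.6
24 9.5 -44.7
28 12.9 -51.6
32 16.7 -58.3
36 21.0 -64.7
40 25.7 -70.7
44 30.9 -76.4
48 36.4 -81.7
```

carry_out(rows=[[0.0003,-0.0077,0,0,0,4],[0.0011,-0.0153,0,0,0,8],[0.0024,-0.0229,0,0,0,12],[0.0043,-0.0303,0,0,0,16],[0.0066,-0.0376,0,0,0,20],[0.0095,-0.0447,0,0,0,24],[0.0129,-0.0516,0,0,0,28],[0.0167,-0.0583,0,0,0,32],[0.021,-0.0647,0,0,0,36],[0.0257,-0.0707,0,0,0,40],[0.0257,-0.0707,0,0,0,40]])

```text
t: 15.55
tool_pos: [0.3805, 0.1883, 0.112]
orientation: [3.087, -0.575, 0.003]
force: [3.9, -7.1, -3.8]
opening: 0.0229
gripper_force: 60.0
```

```bash
python3 - <<'E'
from h import *
rows_to([.3783,.113,.1106],-21)
s=robot.read_state();C=cam('wrist');im=robot.read_camera('wrist');save(im,'w4.png')
E
```

```text
t 15.55 pos [0.3805 0.1883 0.112 ] yaw -21.09 tilt 0.15 F [ 3.9 -7.1 -3.8] M [-1.09 -0.68 -0.22] open 0.0229
 shift mm [25.  71.   1.5] turn [ 0.07 -0.13 -0.09]
```

View pics/w4.png

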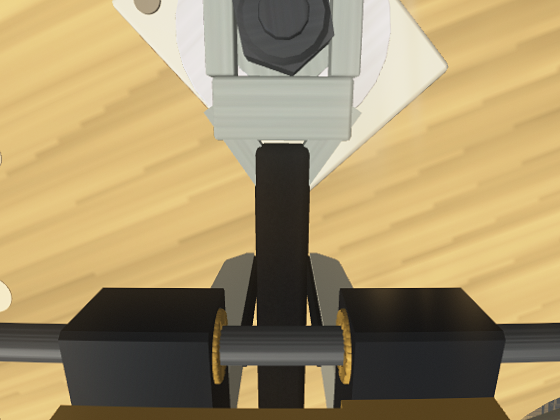

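The nut's near corner at (291,75) lags the spanner by about 7°, as expected, so stiff is about 0.57. Backing off within the play, then lifting off.

carry_out(rows=[[0.0001,0.0035,0,0,0,-1.8],[0.0003,0.0068,0,0,0,-3.5],[0.0003,0.0068,0,0,0,-3.5]])

```text
t: 15.98
tool_pos: [0.3773, 0.1823, 0.1117]
orientation: [3.105, -0.479, -0.0]
force: [-0.2, -2.2, -2.5]
opening: 0.0232
gripper_force: 60.0
```

```bash
python3 -c "
from h import *
rows_to([.3783,.113,.1106],-17.5)"
```

```text
t 15.97 pos [0.3773 0.1823 0.1117] yaw -17.54 tilt 0.01 F [-0.2 -2.2 -2.5] M [-0.49 -0.09 -0.26] open 0.0232
 shift mm [21.8 65.8  1.1] turn [ 0.01  0.   -0.04]
```

Forces have relaxed. Lifting.

carry_out(rows=[[0,0,-0.006,0,0,0],[0,0,-0.015,0,0,0],[0,0,-0.03,0,0,0],[0,0,-0.06,0,0,0],[0,0,-0.09,0,0,0],[0,0,-0.09,0,0,0]])

```text
t: 16.73
tool_pos: [0.3796, 0.1836, 0.2055]
orientation: [-3.101, 0.477, -0.01]
force: [-0.3, -0.0, -4.0]
opening: 0.0233
gripper_force: 60.0
```

```bash
python3 - <<'E'
from h import *
rows_to([.494,-.2216,.19],-11)
C=cam('wrist');im=robot.read_camera('wrist');save(im,'w5.png')
E
```

```text
t 16.73 pos [0.3796 0.1836 0.2055] yaw -17.5 tilt 0.41 F [-0.3 -0.  -4. ] M [ 0.07  0.02 -0.01] open 0.0233
 shift mm [230.9 352.1  15.1] turn [-0.24 -0.33 -6.5 ]
```

View pics/w5.png

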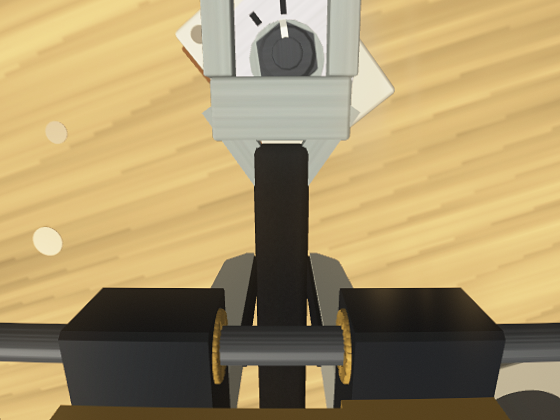

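The stripe (284,30) lines up with the long mark (283,5). Carrying the spanner back to where it lay.

carry_out(rows=[[0.023,0.035,0,0,0,-1],[0.053,0.081,0,0,0,-2],[0.083,0.127,0.003,0,0,-3],[0.113,0.173,0.006,0,0,-4],[0.143,0.219,0.009,0,0,-5],[0.173,0.265,0.012,0,0,-6],[0.203,0.31,0.015,0,0,-6.5],[0.222,0.339,0.015,0,0,-6.5],[0.231,0.352,0.015,0,0,-6.5],[0.231,0.352,0.015,0,0,-6.5],[0.231,0.352,0.015,0,0,-6.5]])

```text
t: 18.15
tool_pos: [0.4914, -0.2213, 0.1861]
orientation: [-3.126, 0.3, 0.001]
force: [-0.3, 0.1, -3.2]
opening: 0.0234
gripper_force: 60.0
```

```bash
python3 -c "
from h import *
rows_to([.494,-.2216,.0065],-11)"
```

```text
t 18.15 pos [ 0.4914 -0.2213  0.1861] yaw -10.97 tilt 0.07 F [-0.3  0.1 -3.2] M [ 0.07  0.03 -0.01] open 0.0234
 shift mm [ 2.800e+00 -1.000e-01  1.796e+02] turn [-0.05  0.06  0.03]
```

carry_out(rows=[[0,0,0.04,0,0,0],[0,0,0.09,0,0,0],[0,0,0.14,0,0,0],[0,0,0.165,0,0,0],[0,0,0.175,0,0,0],[0,0,0.178,0,0,0],[0,0,0.178,0,0,0]])

```text
t: 19.02
tool_pos: [0.4927, -0.223, 0.0101]
orientation: [3.126, -0.301, 0.003]
force: [0.5, -0.1, -3.0]
opening: 0.0231
gripper_force: 60.0
```

```bash
python3 -c "
from h import *
rows_to([.494,-.2216,.0056],-11)"
```

```text
t 19.02 pos [ 0.4927 -0.223   0.0101] yaw -11.0 tilt 0.13 F [ 0.5 -0.1 -3. ] M [0.04 0.05 0.03] open 0.0231
 shift mm [ 1.  -1.6  4.5] turn [ 0.04 -0.12 -0.  ]
```

carry_out(rows=[[0,0,0.002,0,0,0],[0,0,0.004,0,0,0],[0,0,0.004,0,0,0]])

```text
t: 19.4
tool_pos: [0.4924, -0.2231, 0.0056]
orientation: [3.126, -0.302, 0.002]
force: [-0.6, -0.2, 1.9]
opening: 0.0232
gripper_force: 60.0
```

carry_out(rows=[[0,0,0,0,0,0],[0,0,0,0,0,0],[0,0,0,0,0,0],[0,0,-0.03,0,0,0],[0,0,-0.08,0,0,0],[0,0,-0.14,0,0,0],[0,0,-0.19,0,0,0],[0,0,-0.19,0,0,0]], jaw=0)

```text
t: 20.4
tool_pos: [0.4945, -0.2242, 0.2005]
orientation: [3.123, -0.301, 0.014]
force: [0.8, -0.6, -0.2]
opening: 0.0925
gripper_force: 0.0
```

```bash
python3 - <<'E'
from h import *
rows_to([.494,-.2216,.19],-11)
im=np.hstack([robot.read_camera('wrist')[:,:,:],robot.read_camera('top')])
save(cv2.resize(im,(800,300),interpolation=cv2.INTER_AREA),'end.png')
E
```

```text
t 20.4 pos [ 0.4945 -0.2242  0.2005] yaw -11.02 tilt 0.55 F [ 0.8 -0.6 -0.2] M [ 0.03 -0.03  0.01] open 0.0925
 shift mm [-1.1 -2.5 10.4] turn [ 0.18 -0.53 -0.02]
```

View pics/end.png

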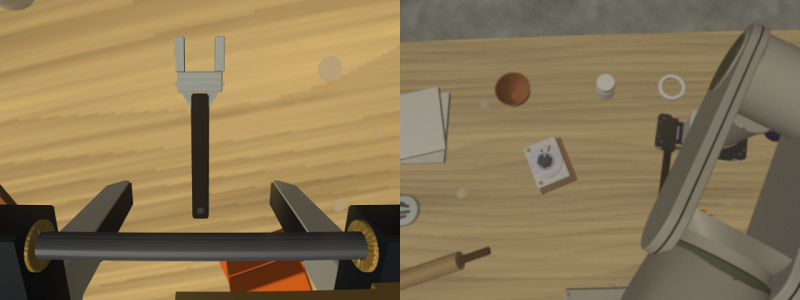

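The spanner lies flat where it started (200,150 in the left view). The bowl, jar and cutter have not moved, and the stripe is at the long mark.

```bash
python3 -c "
from plant import robot
print(robot.close_job())"
```

```text
the job is handed in; nothing more can be done
None
```

The nut was run to hand-tight with the fingers and tightened with the spanner until its stripe stood at the long mark (stiff about 0.57 rad by my estimate); the spanner lies flat back in its original spot, bowl, jar and cutter look unmoved, and the job is handed in (no verdict returned).

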